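# Clear the test instrument, send the tote home and set the screen

### The job

Get the test instrument ready: with its lid still shut, put everything lying on the lid, and the plywood block left on the rollers, into the green tote. Only when everything is in it, push the tote along the rollers into the bay, right up against the blue end stop, and raise the instrument's stiff-hinged screen lid to 100 degrees open, give or take 5 (just past upright); the order of these two does not matter. Leave the glue bottle, mug and tin where they are.

Things in the scene. Friction and masses are not known exactly. Their poses are not given: they have to be found in the camera images.
- case: Yellow hard-case test instrument fixed to the bench, base 175 mm deep (x) by 280 mm wide (y) by 60 mm high; with the lid shut its flat top is 85 mm above the bench. Origin: centre of its underside (to within 3 mm); x points to the back where the hinge is, y along its width.
- lid (a joint): Opening angle of the lid in rad: 0 shut, 1.745 is 100 degrees, stop at 2.3; the handle goes up and then over towards the back. The lid is 170 mm deep, 280 mm wide, 25 mm thick, about 0.5 kg; its stiff friction hinge (0.8 N m) holds it at any angle; about 6 N at the handle lifts it.
- lid_handle (a point): Middle of the black round handle bar (12 mm diameter, 120 mm long, parallel to the hinge) in front of the lid's front edge, with a 34 mm clear gap between bar and lid; 72.5 mm above the bench when shut, 210 mm from the hinge axis. Fingers can straddle the bar from above and keep pointing down while the lid turns.
- lid_hinge (a point): Middle of the hinge axis, at the back of the case, 60 mm above the bench; its y is the hinge axis and its x points to the back, as for the case.
- track: Roller track fixed to the bench, 420 mm long (y), 209 mm wide (x): 12 free-turning steel rollers (24 mm diameter), tops 50 mm above the bench; side rails 15 mm thick, 179 mm apart, tops 70 mm above the bench; blue end stop 100 mm high at its -y end, 65 mm high plate at its +y end. Origin: centre of its underside; y along the track, away from the bay.
- bay (a point): Where the tote's origin must end up, on the roller tops: middle of the bay, 120 mm from the face of the blue end stop; blue strips on the rails mark the bay. Axes as for the track: the tote is pushed along -y.
- tote: Open green tote standing on the rollers, 170 (x) by 240 (y) by 60 mm high, walls and floor 4 mm, 0.45 kg, long side along the track, held sideways by the rails with 4.5 mm play. It starts 130 to 145 mm short of the bay, takes 2 to 5 N to push and stays where it is left. Origin: centre of its underside.
- extrusion: Length of square aluminium extrusion with dark grooves, 104 x 28 x 28 mm, on the lid; may be absent. Origin: centre of its underside; x along its length, y across its width, z up.
- offcut: Dark hardwood offcut, 110 x 30 x 26 mm high, on the lid; may be absent. Origin: centre of its underside; x along its length, y across its width, z up.
- sander: Cork sanding block with an orange top half, 100 x 30 x 28 mm high, on the lid; may be absent. Origin: centre of its underside; x along its length, y across its width, z up.
- clamp: Steel toolmaker's clamp, two parallel jaws joined in the middle, 100 x 28 x 30 mm high, on the lid; may be absent. Origin: centre of its underside; x along its length, y across its width, z up.
- block: Plywood block with a red band at one end, 80 x 34 x 44 mm high, lying along the track on the rollers in the bay, in the tote's way; always there. Origin: centre of its underside; x along its length, y across its width, z up.
- glue: White glue bottle, 56 mm diameter, 150 mm high; bystander. Origin: centre of its underside.
- mug: Blue mug, 76 mm diameter, 85 mm high; bystander. Origin: centre of its underside.
- tin: Tin with an orange label, 80 mm diameter, 70 mm high; bystander. Origin: centre of its underside.

How it is judged:
By the outcome, as a careful person would: the job done as asked, in the order asked, and still so for the second after the job is handed in, with the robot touching nothing.
Of extrusion, offcut, sander, clamp only 2 to 4 are there at a start; the rules pass over those that are not, and their reading is None.
At some moment in a run one of tote, block may be knocked a few centimetres aside while the robot is not near it.
Once in a run the grip may slacken for a moment while it holds something.
It also fails if it takes over 210 s, if anything falls off the work surface, if the arm or the gripper's body presses on something with over 40 N, if the wrist force passes 120 N, or if a joint passes its speed limit or range.

### The arm

A 7-joint arm with a two-finger parallel gripper is mounted at the origin on the work surface. World frame = base frame: x ahead of the robot, y to its left, z up, the work surface at z = 0. Lengths are in m, angles in rad, forces in N, time in s.
With the tool pointing down it reaches from about 0.425 to 0.875 m from the base axis. Payload 4.7 kg.
Tool frame: the origin (TCP) lies at the very end of the fingers, on their centre line; the grasp point (between the pads) lies 19 mm behind it; z points along the fingers, y is the line along which they close (so a half turn about z gives the same grasp; the last joint's range is limited). The gripper opens to 87 mm and grips with 3 to 60 N. Pads are 19 mm wide; open, the fingers measure 117 mm over their backs; the gripper's body (75 mm by 190 mm) begins 51 mm behind the grasp point.
Start: joints at [1.264, 0.321, -0.07, 1.45, 0.023, 1.371, -0.057], TCP at [0.205, -0.617, 0.223] pointing down, gripper open.
Joint ranges: [-2.86, 2.86], [-0.3, 2.09], [-1.38, 1.24], [0.06, 2.45], [-1.56, 4.7], [0.09, 2.05], [-2.69, 2.69]. Speed limits (rad/s): [2.57, 2.57, 3.14, 3.14, 3.14, 3.14, 3.14].

### API

Orientations are given as [roll, pitch, yaw] about the fixed x, y, z axes, in that order (R = Rz(yaw) Ry(pitch) Rx(roll)).
In Python, from station import env, viewer, ticket gives the robot as it stands.
- The arm moves only by the shell command python3 -m inch 'ROWS' [OPENING] [FORCE]. ROWS is JSON, a list of rows, each a list of 2 entries, a list of its own where there are three numbers: the shift along the tool's x, y, z each as a share of 0.5 m, from -1 to 1, then the turn about the tool's z as a share of 60 degrees, from -1 to 1. A call has 1 to 5 rows; each row is the pose to reach, as a shift and turn from the pose commanded when the call began, along the tool's axes at that moment; what a row does not reach only later rows make up. A row lasts 1/12 s, in which the tool goes at most 41.7 mm and 7.16 degrees, less where a joint would pass 70% of its speed; a pose out of reach is approached as far as the arm can. A call with a number of a shift or a turn outside -1 to 1 is refused whole. A call with a gripper value outside its range is refused whole. OPENING is the opening, from -1 (shut) to 1 (fully open), set as the call begins (- or left out, the last holds). The fingers move at their own pace and stop on an object; FORCE is the grip in N (left out, the last holds). Time passes only in rows, so rows that repeat a pose let the fingers close. It gives the time, the measured TCP pose, the force, the opening and the grip force at its end, in the units of the state.
- env.read_state(): the state, without advancing time (a new reading comes with each control period).
- viewer.get_image(name): name is "scene" or "top"; returns the picture (480x640x3 uint8, red, green, blue); there is no depth.
- viewer.camera_params(name): a dict with "intrinsics" (3x3 intrinsics, pixels), "k1" (the pictures are not rectified: a ray, as slopes to the right and down, at radius r is drawn at 1 + k1 r^2 times it, then the intrinsics apply), "camera_from_world" (4x4, takes a point from world to camera coordinates). Camera axes: x right, y down, z forward; pixel columns grow to the right and rows downward; lengths in m; the calibration is good to about 2 mm. A picture is of the moment at which its call begins. camera_params takes no time and is no camera call.
- ticket.job_done(): hands the job in; it is judged then, once.
The state is a dict: "time_s": time; "joint_pos": joint angles; "qd": joint speeds; "joint_efforts": joint torques, N m; "ee_pos": TCP position; "tcp_rot": TCP orientation; "contact_force": force on the tool from outside, world axes, zero at the start; "ft_torque": the same for the moment, N m; "opening": finger opening in m; "finger_force": force on a finger pad.
Only numpy, scipy, OpenCV 4.12 (cv2) and the standard library are available. Lean on these libraries where they do the work, as an engineer would, in place of code of your own. Each camera call takes 0.05 s, during which the arm holds its last target. There are 200 camera calls.

## Working session

There is one attempt and no reset: what is moved stays moved. The work goes in short steps, Python scripts to look and compute and a shell command to move; the robot and the scene stay as the last step left them, time stands still between calls to the robot, and variables do not carry over. Pictures are saved under pics/ and viewed, at most 14 in all, crops included, and the job is handed in when it is done.

```bash
ls; mkdir -p pics; python3 - <<'E'
from station import env, viewer
import cv2
print(env.read_state())
for n in("scene","top"):
    cv2.imwrite(f"pics/{n}0.png",viewer.get_image(n)[:,:,::-1]); print(viewer.camera_params(n))
E
```

```text
pics
{'time_s': 0.0, 'joint_pos': array([ 1.26410072,  0.32181774, -0.07006721,  1.45164382,  0.02260162,
        1.37080407, -0.05691774]), 'qd': array([ 0.00171786, -0.00172971,  0.00069903,  0.00055856, -0.00070248,
       -0.00081938,  0.00092801]), 'joint_efforts': array([-5.63802660e-04, -4.91289818e+01, -4.04384863e-01, -3.12525916e+01,
       -6.38285000e-02,  4.36381018e-02,  1.84329087e-04]), 'ee_pos': array([ 0.2047298 , -0.61634486,  0.22148045]), 'tcp_rot': array([-3.13970919e+00,  1.04510627e-04,  3.20791547e-01]), 'contact_force': array([-0.89168905, -0.00614584,  0.49448018]), 'ft_torque': array([ 0.00801617,  0.02326748, -0.04004568]), 'finger_force': 0.0, 'opening': 0.08691183365502221}
{'intrinsics': array([[456.06548278,   0.        , 319.38883176],
       [  0.        , 456.06548278, 237.69407072],
       [  0.        ,   0.        ,   1.        ]]), 'k1': -0.10163841364108998, 'camera_from_world': array([[-5.57585185e-01,  8.30119694e-01, -2.34915833e-04,
         3.37075308e-01],
       [ 6.52659625e-01,  4.38211679e-01, -6.18066289e-01,
        -3.11348362e-01],
       [-5.12966056e-01, -3.44777926e-01, -7.86125949e-01,
         1.45824991e+00],
       [ 0.00000000e+00,  0.00000000e+00,  0.00000000e+00,
         1.00000000e+00]])}
{'intrinsics': array([[445.20645736,   0.        , 317.45646072],
       [  0.        , 445.20645736, 240.68163699],
       [  0.        ,   0.        ,   1.        ]]), 'k1': -0.015348476683985878, 'camera_from_world': array([[ 2.97597521e-04, -9.99990769e-01, -4.28635323e-03,
         3.18870060e-03],
       [-9.95422375e-01,  1.13427357e-04, -9.55734441e-02,
         5.72046156e-01],
       [ 9.55730481e-02,  4.29517433e-03, -9.95413152e-01,
         1.07003803e+00],
       [ 0.00000000e+00,  0.00000000e+00,  0.00000000e+00,
         1.00000000e+00]])}
```

View pics/top0.png

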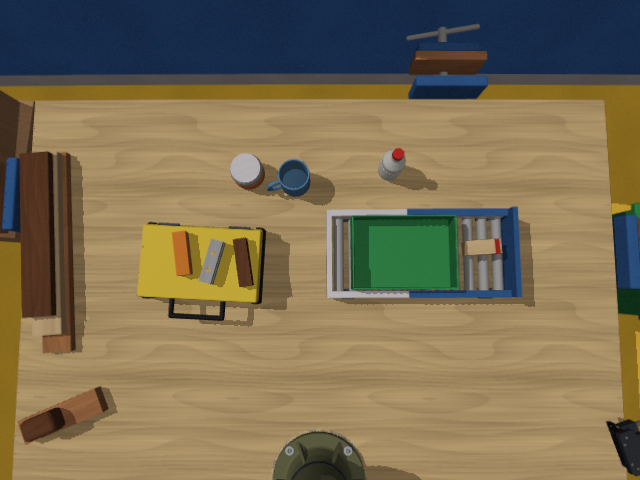

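View pics/scene0.png

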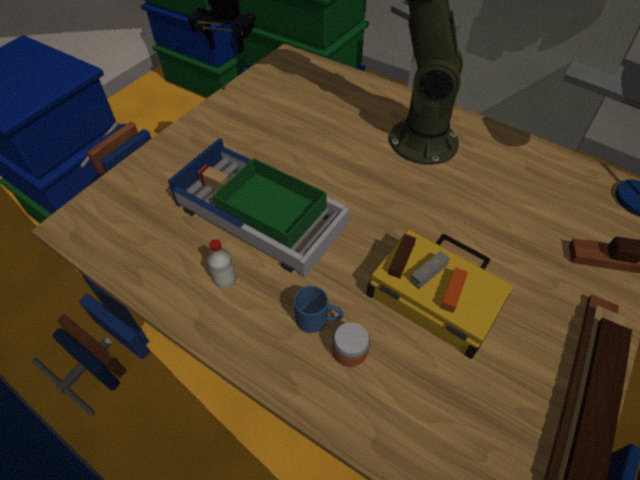

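The top view shows the sander (182,254), clamp (212,262), offcut (243,262), block (483,247), tote and case. The extrusion is absent. Next I zoom in to measure.

```bash
cat > h.py <<'E'
import numpy as np, cv2
from station import env, viewer
def ray(n,u,v):
    c=viewer.camera_params(n);K=c["intrinsics"];T=c["camera_from_world"]
    d=cv2.undistortPoints(np.array([[[u,v]]],float),K,np.array([c["k1"],0,0,0.]))[0,0]
    R=T[:3,:3]; return -R.T@T[:3,3], R.T@np.array([d[0],d[1],1])
def w(n,u,v,z):
    o,d=ray(n,u,v); return (o+d*(z-o[2])/d[2])[:2]
def px(n,p):
    c=viewer.camera_params(n);T=c["camera_from_world"]
    return cv2.projectPoints(np.array([p],float),cv2.Rodrigues(T[:3,:3])[0],T[:3,3],c["intrinsics"],np.array([c["k1"],0,0,0.]))[0][0,0]
def crop(img,u0,v0,u1,v1,s,f):
    cv2.imwrite(f,cv2.resize(img[v0:v1,u0:u1,::-1],None,fx=s,fy=s,interpolation=cv2.INTER_CUBIC))
E
python3 - <<'E'
from h import *
i=cv2.imread("pics/top0.png")[:,:,::-1]
a=i[215:325,130:280]; b=i[200:310,320:530]
f=lambda x,s:cv2.resize(x,None,fx=s,fy=s,interpolation=cv2.INTER_CUBIC)
A=f(a,5)[:,:,::-1];B=f(b,3.8)[:,:,::-1]
cv2.imwrite("pics/a.png",A);cv2.imwrite("pics/b.png",B)
E
```

```text
(no output)
```

View pics/a.png

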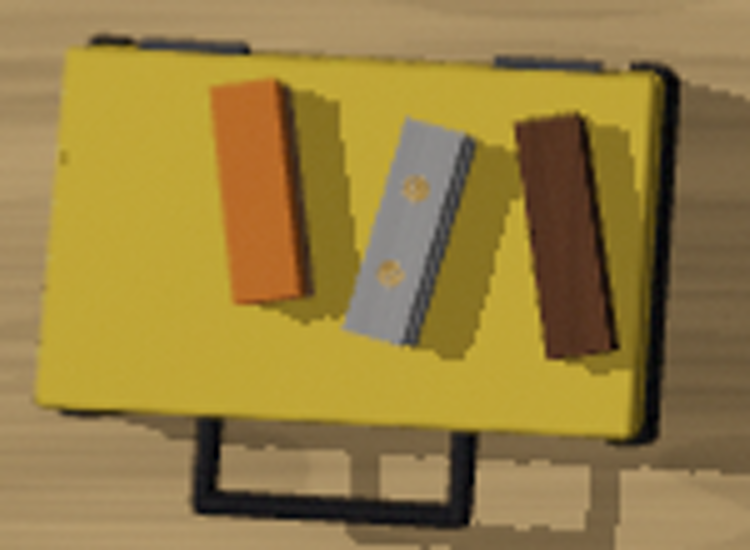

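View pics/b.png

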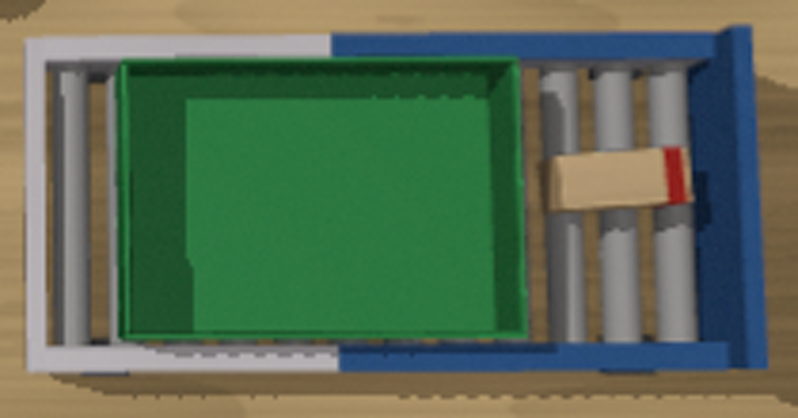

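```bash
python3 - <<'E'
from h import *
def q(name,P,s,u0,v0,z):
    W=np.array([w("top",(U+.5)/s-.5+u0,(V+.5)/s-.5+v0,z) for U,V in P])
    n=len(W); L=[round(float(np.linalg.norm(W[(k+1)%n]-W[k]))*1000) for k in range(n)]
    long=[W[(k+1)%n]-W[k] for k in range(n)]
    angs=[round(float(np.degrees(np.arctan2(d[1],d[0]))),1) for d in long]
    print(name,W.mean(0).round(4),"sides",L,"angs",angs)
A=lambda n,P,z:q(n,P,5,130,215,z);B=lambda n,P,z:q(n,P,3.8,320,200,z)
A("sander",[(210,88),(277,80),(302,296),(234,303)],.113)
A("clamp",[(405,118),(462,133),(405,345),(342,328)],.115)
A("offcut",[(514,124),(580,116),(613,350),(548,357)],.111)
A("lid",[(67,47),(660,72),(637,437),(37,405)],.085)
A("handle",[(205,503),(458,518)],.0725)
B("block",[(560,157),(683,148),(688,203),(563,210)],.094)
B("tote",[(120,60),(520,58),(527,338),(120,338)],.110)
B("railout",[(25,38),(27,370)],.07)
B("stop face top",[(738,28),(752,368)],.1)
print(env.read_state()["ee_pos"])
E
```

```text
sander [0.5361 0.3135] sides [31, 99, 31, 99] angs [-83.2, -171.8, 95.9, 8.1]
clamp [0.5182 0.2452] sides [27, 99, 30, 99] angs [-104.7, 166.1, 75.1, -15.4]
offcut [0.5158 0.1733] sides [30, 107, 30, 107] angs [-83.1, -171.1, 96.2, 9.3]
lid [0.5158 0.2778] sides [280, 170, 279, 168] angs [-92.5, 177.1, 87.1, -2.7]
handle [0.3897 0.2865] sides [119, 119] angs [-93.2, 86.8]
block [ 0.5513 -0.3816] sides [76, 34, 76, 32] angs [-85.8, -177.0, 93.2, 1.4]
tote [ 0.5392 -0.1946] sides [241, 168, 242, 167] angs [-89.7, 179.7, 90.0, -0.4]
railout [ 0.5389 -0.0183] sides [207, 207] angs [-179.7, 0.3]
stop face top [ 0.5405 -0.4528] sides [206, 206] angs [180.0, -0.0]
[ 0.20472088 -0.61639409  0.22156326]
```

```bash
cat > go.py <<'E'
# prints shift (shares of .5 m, tool axes) and turn (share of 60deg) from measured pose to x y z yawdeg
import sys; from h import *
from scipy.spatial.transform import Rotation as R
s=env.read_state(); r=R.from_euler("xyz",s["tcp_rot"]).as_matrix()
x,y,z,a=map(float,sys.argv[1:5]); d=r.T@(np.array([x,y,z])-s["ee_pos"])
t=-(np.radians(a)-s["tcp_rot"][2]); print("t",round(s["time_s"],2),"at",s["ee_pos"].round(4),"yaw",round(np.degrees(s["tcp_rot"][2]),1),"op",round(s["opening"],4),"| shift",(d/.5).round(3),"turn",round(np.degrees(t)/60,3),"| dist",round(np.linalg.norm(d),3), "F",s["contact_force"].round(1))
E
python3 -m inch '[[[0,0,0],0.306],[[0,0,0],0.306],[[0,0,0],0.306],[[0,0,0],0.306]]' 1 20
python3 -m inch '[[[0.335,-0.236,0],0],[[0.335,-0.236,0],0],[[0.335,-0.236,0],0],[[0.335,-0.236,0],0],[[0.335,-0.236,0],0]]'
python3 -m inch '[[[0.335,-0.236,0],0],[[0.335,-0.236,0],0],[[0.335,-0.236,0],0],[[0.335,-0.236,0],0],[[0.335,-0.236,0],0]]'
python3 go.py 0.536 0.3135 0.22 8
```

```text
time_s: 0.43
ee_pos: [0.2048, -0.6166, 0.222]
tcp_rot: [-3.141, 0.001, -0.001]
contact_force: [1.0, 0.7, -0.2]
opening: 0.087
finger_force: 0.0
time_s: 0.85
ee_pos: [0.3743, -0.4968, 0.2224]
tcp_rot: [-3.141, -0.0, 0.004]
contact_force: [1.1, -0.4, -0.1]
opening: 0.087
finger_force: 0.0
time_s: 1.27
ee_pos: [0.5417, -0.3786, 0.2224]
tcp_rot: [-3.141, -0.0, 0.004]
contact_force: [0.9, 0.7, 0.1]
opening: 0.0872
finger_force: 0.0
t 1.27 at [ 0.5417 -0.3786  0.2224] yaw 0.2 op 0.0872 | shift [-0.006 -1.384  0.006] turn -0.13 | dist 0.692 F [0.9 0.7 0.1]
```

```bash

python3 -m inch '[[[0,-0.4,0],0],[[0,-0.4,0],0],[[0,-0.4,0],0],[[0,-0.4,0],0],[[0,-0.4,0],0]]' >/dev/null
python3 -m inch '[[[0,-0.4,0],0],[[0,-0.4,0],0],[[0,-0.4,0],0],[[0,-0.4,0],0],[[0,-0.4,0],0]]' >/dev/null
python3 -m inch '[[[0,-0.4,0],0],[[0,-0.4,0],0],[[0,-0.4,0],0],[[0,-0.4,0],0],[[0,-0.4,0],0]]' >/dev/null
python3 -m inch '[[[-0.005,-0.184,0],-0.13],[[-0.005,-0.184,0],-0.13],[[-0.005,-0.184,0],-0.13],[[-0.005,-0.184,0],-0.13]]'
python3 go.py 0.536 0.3135 0.091 8
```

```text
time_s: 2.85
ee_pos: [0.5347, 0.3163, 0.2221]
tcp_rot: [-3.139, 0.002, 0.146]
contact_force: [-0.5, -0.0, -0.6]
opening: 0.0872
finger_force: 0.0
t 2.85 at [0.5347 0.3163 0.2221] yaw 8.4 op 0.0872 | shift [0.002 0.007 0.262] turn 0.006 | dist 0.131 F [-0.5 -0.  -0.6]
```

```bash

python3 -m inch '[[[0.002,0.006,0],0],[[0.002,0.006,0.1],0],[[0.002,0.006,0.2],0],[[0.002,0.006,0.262],0],[[0.002,0.006,0.262],0]]' 0.35
python3 -m inch '[[[0,0,0],0],[[0,0,0],0],[[0,0,0],0],[[0,0,0],0],[[0,0,0],0]]' -1 25
python3 -m inch '[[[0,0,0],0],[[0,0,0],0],[[0,0,-0.05],0],[[0,0,-0.15],0],[[0,0,-0.26],0]]'
python3 go.py 0.54 -0.05 0.22 0
```

```text
time_s: 3.27
ee_pos: [0.5369, 0.3038, 0.0858]
tcp_rot: [3.139, 0.007, 0.133]
contact_force: [0.7, 1.3, 0.3]
opening: 0.0627
finger_force: 0.0
time_s: 3.68
ee_pos: [0.5396, 0.3089, 0.0934]
tcp_rot: [-3.141, -0.003, 0.136]
contact_force: [0.1, 1.7, 1.7]
opening: 0.0335
finger_force: 0.3
time_s: 4.1
ee_pos: [0.5372, 0.3074, 0.1994]
tcp_rot: [3.14, 0.004, 0.137]
contact_force: [1.5, 0.6, -0.1]
opening: 0.0299
finger_force: 25.0
t 4.1 at [0.5372 0.3074 0.1994] yaw 7.8 op 0.0299 | shift [-0.092  0.709 -0.04 ] turn 0.131 | dist 0.358 F [ 1.5  0.6 -0.1]
```

```bash
cat > tote.py <<'E'
from h import *
i=viewer.get_image("top").astype(int); m=(i[...,1]>i[...,0]*1.5)&(i[...,1]>i[...,2]*1.3)&(i[...,1]>50); m[:, :280]=0;m[:,560:]=0
m=cv2.morphologyEx(m.astype(np.uint8),cv2.MORPH_OPEN,np.ones((3,3)))
v,u=np.nonzero(m); a=w("top",u.min()-.5,v.min()-.5,.11);b=w("top",u.max()+.5,v.max()+.5,.11)
print("tote x",a[0].round(4),b[0].round(4),"y",a[1].round(4),b[1].round(4),"mid",((a+b)/2).round(4),"size",(a-b).round(3))
# block: pale wood/red top
E
python3 tote.py
python3 -m inch '[[[0,0.36,-0.02],0.131],[[0,0.36,-0.02],0.131],[[0,0.36,-0.02],0.131],[[0,0.36,-0.02],0.131],[[0,0.36,-0.02],0.131]]' 
python3 go.py 0.54 -0.271 0.22 0
```

```text
tote x 0.6244 0.4535 y -0.0705 -0.3153 mid [ 0.5389 -0.1929] size [0.171 0.245]
time_s: 4.57
ee_pos: [0.5644, 0.1211, 0.2097]
tcp_rot: [3.136, -0.001, -0.01]
contact_force: [-0.1, -0.9, 0.0]
opening: 0.0297
finger_force: 25.0
t 4.57 at [0.5644 0.1211 0.2097] yaw -0.6 op 0.0297 | shift [-0.041  0.785 -0.016] turn -0.009 | dist 0.393 F [-0.1 -0.9  0. ]
```

```bash

python3 -m inch '[[[-0.03,0.4,-0.016],0],[[-0.03,0.4,-0.016],0],[[-0.03,0.4,-0.016],0],[[-0.03,0.4,-0.016],0],[[-0.03,0.4,-0.016],0]]' >/dev/null
python3 -m inch '[[[-0.01,0.384,0],0],[[-0.01,0.384,0],0],[[-0.01,0.384,0],0],[[-0.01,0.384,0],0],[[-0.01,0.384,0],0]]' >/dev/null
python3 -m inch '[[[0,0,0],0],[[0,0,0],0]]' 
python3 go.py 0.539 -0.271 0.065 0
```

```text
time_s: 5.57
ee_pos: [0.5417, -0.2641, 0.2171]
tcp_rot: [-3.141, 0.001, -0.005]
contact_force: [0.3, 0.8, -1.6]
opening: 0.0298
finger_force: 25.0
t 5.57 at [ 0.5417 -0.2641  0.2171] yaw -0.3 op 0.0298 | shift [-0.005  0.014  0.304] turn -0.005 | dist 0.152 F [ 0.3  0.8 -1.6]
```

```bash

python3 -m inch '[[[-0.005,0.014,0.06],0],[[-0.005,0.014,0.13],0],[[-0.005,0.014,0.2],0],[[-0.005,0.014,0.25],0],[[-0.005,0.014,0.28],0]]' >/dev/null
python3 -m inch '[[[0,0,0.01],0],[[0,0,0.022],0],[[0,0,0.022],0],[[0,0,0.022],0]]' 
python3 -m inch '[[[0,0,0],0],[[0,0,0],0],[[0,0,0],0],[[0,0,0],0]]' 0.02
python3 -m inch '[[[0,0,-0.02],0],[[0,0,-0.08],0],[[0,0,-0.16],0],[[0,0,-0.24],0],[[0,0,-0.3],0]]'
python3 go.py 0.5175 0.2445 0.22 -14.5
```

```text
time_s: 6.32
ee_pos: [0.5412, -0.2686, 0.068]
tcp_rot: [3.141, -0.002, 0.0]
contact_force: [-0.6, -0.6, -0.7]
opening: 0.0298
finger_force: 25.0
time_s: 6.65
ee_pos: [0.5406, -0.2692, 0.0676]
tcp_rot: [3.141, -0.001, -0.001]
contact_force: [0.2, 0.3, -0.7]
opening: 0.0429
finger_force: 0.0
time_s: 7.07
ee_pos: [0.5411, -0.2691, 0.2215]
tcp_rot: [3.14, -0.004, -0.001]
contact_force: [0.3, -0.6, -0.2]
opening: 0.0446
finger_force: 0.0
t 7.07 at [ 0.5411 -0.2691  0.2215] yaw -0.0 op 0.0446 | shift [-4.800e-02 -1.027e+00  1.000e-03] turn 0.241 | dist 0.514 F [ 0.3 -0.6 -0.2]
```

```bash

python3 -m inch '[[[-0.02,-0.39,0],0],[[-0.02,-0.39,0],0],[[-0.02,-0.39,0],0],[[-0.02,-0.39,0],0],[[-0.02,-0.39,0],0]]' 0.25 >/dev/null
python3 -m inch '[[[-0.01,-0.39,0],0],[[-0.01,-0.39,0],0],[[-0.01,-0.39,0],0],[[-0.01,-0.39,0],0],[[-0.01,-0.39,0],0]]' >/dev/null
python3 -m inch '[[[-0.018,-0.247,0],0.24],[[-0.018,-0.247,0],0.24],[[-0.018,-0.247,0],0.24],[[-0.018,-0.247,0],0.24],[[-0.018,-0.247,0],0.24]]' >/dev/null
python3 tote.py
python3 go.py 0.5175 0.2445 0.092 -14.5
```

```text
tote x 0.6244 0.4535 y -0.0705 -0.3153 mid [ 0.5389 -0.1929] size [0.171 0.245]
t 8.37 at [0.5159 0.2466 0.2175] yaw -14.2 op 0.0543 | shift [0.004 0.003 0.251] turn 0.005 | dist 0.126 F [-0.2  0.1  0.8]
```

```bash

python3 -m inch '[[[0.004,0.003,0.06],0],[[0.004,0.003,0.13],0],[[0.004,0.003,0.2],0],[[0.004,0.003,0.24],0],[[0.004,0.003,0.25],0]]' >/dev/null
python3 -m inch '[[[0,0,0],0],[[0,0,0],0],[[0,0,0],0],[[0,0,0],0],[[0,0,0],0]]' -1 25
python3 -m inch '[[[0,0,0],0],[[0,0,0],0],[[0,0,-0.05],0],[[0,0,-0.15],0],[[0,0,-0.26],0]]'
python3 -m inch '[[[0,0,0],-0.24],[[0,0,0],-0.24],[[0,0,0],-0.24],[[0,0,0],-0.24]]'
python3 go.py 0.539 -0.216 0.22 0
```

```text
time_s: 9.2
ee_pos: [0.5193, 0.2434, 0.0936]
tcp_rot: [-3.139, -0.003, -0.252]
contact_force: [-0.3, 2.0, 2.3]
opening: 0.0287
finger_force: 1.3
time_s: 9.62
ee_pos: [0.5163, 0.2416, 0.1994]
tcp_rot: [3.138, 0.004, -0.252]
contact_force: [0.2, 0.3, -2.2]
opening: 0.0279
finger_force: 25.1
time_s: 9.95
ee_pos: [0.5175, 0.2421, 0.1994]
tcp_rot: [3.141, 0.002, -0.004]
contact_force: [-0.5, -0.1, -2.2]
opening: 0.0277
finger_force: 25.1
t 9.95 at [0.5175 0.2421 0.1994] yaw -0.2 op 0.0277 | shift [ 0.047  0.916 -0.04 ] turn -0.004 | dist 0.459 F [-0.5 -0.1 -2.2]
```

```bash

python3 -m inch '[[[0.047,0.36,-0.03],0],[[0.047,0.36,-0.03],0],[[0.047,0.36,-0.03],0],[[0.047,0.36,-0.03],0],[[0.047,0.36,-0.03],0]]' >/dev/null
python3 -m inch '[[[0,0.36,0],0],[[0,0.36,0],0],[[0,0.36,0],0],[[0,0.36,0],0],[[0,0.36,0],0]]' >/dev/null
python3 -m inch '[[[0,0.196,0],0],[[0,0.196,0],0],[[0,0.196,0],0],[[0,0.196,0],0],[[0,0.196,0],0]]' 
python3 go.py 0.539 -0.216 0.066 0
```

```text
time_s: 11.2
ee_pos: [0.5403, -0.2167, 0.2138]
tcp_rot: [-3.14, 0.002, -0.006]
contact_force: [-0.2, 0.6, -1.4]
opening: 0.0281
finger_force: 2.5
t 11.2 at [ 0.5403 -0.2167  0.2138] yaw -0.4 op 0.0281 | shift [-0.002 -0.001  0.296] turn -0.006 | dist 0.148 F [-0.2  0.6 -1.4]
```

```bash

python3 -m inch '[[[0,0,0],0],[[0,0,0],0],[[0,0,0],0],[[0,0,0],0],[[0,0,0],0]]' -1 30
python3 - <<'E'
from h import *
crop(viewer.get_image("scene"),140,60,400,290,3,"pics/s1.png")
E
```

```text
time_s: 11.62
ee_pos: [0.5415, -0.2146, 0.2153]
tcp_rot: [3.141, -0.0, 0.0]
contact_force: [-0.4, -0.4, -2.6]
opening: 0.0278
finger_force: 30.0
```

View pics/s1.png

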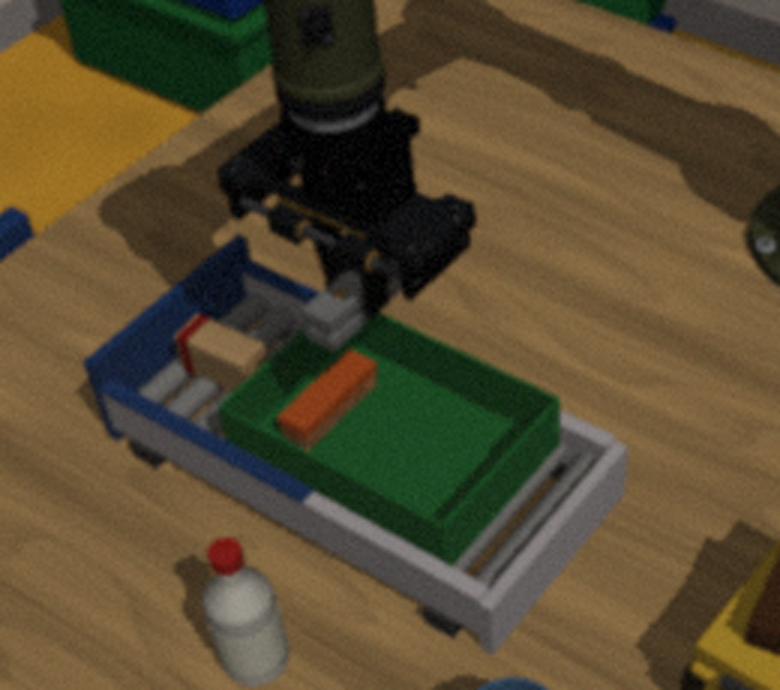

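The clamp is still held level at (335,318) and the sander is in the tote at (328,398). I lower it gently in case it slipped.

```bash

python3 -m inch '[[[-0.002,0.003,0.06],0],[[-0.002,0.003,0.13],0],[[-0.002,0.003,0.2],0],[[-0.002,0.003,0.25],0],[[-0.002,0.003,0.26],0]]' >/dev/null
python3 -m inch '[[[0,0,0],0],[[0,0,0.01],0],[[0,0,0.01],0]]'
python3 -m inch '[[[0,0,0.01],0],[[0,0,0.01],0],[[0,0,0.01],0]]'
python3 -m inch '[[[0,0,0.01],0],[[0,0,0.01],0],[[0,0,0.01],0]]'
```

```text
time_s: 12.33
ee_pos: [0.5417, -0.2172, 0.0818]
tcp_rot: [3.14, -0.003, -0.001]
contact_force: [0.6, -0.1, -1.7]
opening: 0.0275
finger_force: 30.0
time_s: 12.58
ee_pos: [0.5406, -0.217, 0.0758]
tcp_rot: [3.141, -0.001, -0.001]
contact_force: [-0.2, -0.1, -2.6]
opening: 0.0275
finger_force: 30.0
time_s: 12.83
ee_pos: [0.54, -0.2167, 0.0699]
tcp_rot: [-3.141, 0.001, -0.001]
contact_force: [-0.5, 0.3, -3.3]
opening: 0.0279
finger_force: 30.0
```

```bash

python3 -m inch '[[[0,0,0.005],0],[[0,0,0.005],0],[[0,0,0.005],0]]'
python3 -m inch '[[[0,0,0],0],[[0,0,0],0],[[0,0,0],0],[[0,0,0],0]]' 0.0
python3 -m inch '[[[0,0,-0.02],0],[[0,0,-0.08],0],[[0,0,-0.16],0],[[0,0,-0.24],0],[[0,0,-0.3],0]]'
python3 -m inch '[[[0,-0.39,0],0],[[0,-0.39,0],0],[[0,-0.39,0],0],[[0,-0.39,0],0],[[0,-0.39,0],0]]' 0.25 >/dev/null
python3 -m inch '[[[-0.045,-0.385,0],-0.15],[[-0.045,-0.385,0],-0.15],[[-0.045,-0.385,0],-0.15],[[-0.045,-0.385,0],-0.15],[[-0.045,-0.385,0],-0.15]]' >/dev/null
python3 -m inch '[[[0,0,0],0],[[0,0,0],0]]' >/dev/null
python3 tote.py
python3 go.py 0.5155 0.173 0.091 9
```

```text
time_s: 13.08
ee_pos: [0.5402, -0.2168, 0.0675]
tcp_rot: [-3.141, 0.0, -0.001]
contact_force: [0.1, 0.3, -1.4]
opening: 0.0278
finger_force: 30.0
time_s: 13.42
ee_pos: [0.5407, -0.217, 0.0682]
tcp_rot: [3.141, -0.001, -0.001]
contact_force: [0.2, -0.6, 0.3]
opening: 0.0413
finger_force: 0.0
time_s: 13.83
ee_pos: [0.5413, -0.2169, 0.2223]
tcp_rot: [3.14, -0.004, -0.0]
contact_force: [1.9, -0.7, 0.2]
opening: 0.0434
finger_force: 0.0
tote x 0.6244 0.4535 y -0.0705 -0.3153 mid [ 0.5389 -0.1929] size [0.171 0.245]
t 14.88 at [0.5182 0.1706 0.2183] yaw 9.0 op 0.0542 | shift [-0.005 -0.006  0.255] turn 0.0 | dist 0.127 F [-0.6 -0.2 -0.4]
```

```bash

python3 -m inch '[[[-0.005,-0.005,0.06],0],[[-0.005,-0.005,0.13],0],[[-0.005,-0.005,0.2],0],[[-0.005,-0.005,0.24],0],[[-0.005,-0.005,0.254],0]]' >/dev/null
python3 -m inch '[[[0,0,0],0],[[0,0,0],0],[[0,0,0],0],[[0,0,0],0],[[0,0,0],0]]' -1 30
python3 -m inch '[[[0,0,0],0],[[0,0,0],0],[[0,0,-0.07],0],[[0,0,-0.15],0],[[0,0,-0.23],0]]'
python3 -m inch '[[[0,0,-0.03],0.15],[[0,0,-0.03],0.15],[[0,0,-0.03],0.15],[[0,0,-0.03],0.15]]'
python3 go.py 0.539 -0.161 0.22 0
```

```text
time_s: 15.72
ee_pos: [0.5164, 0.173, 0.0923]
tcp_rot: [3.141, -0.003, 0.156]
contact_force: [0.9, -1.0, 4.6]
opening: 0.0298
finger_force: 30.0
time_s: 16.13
ee_pos: [0.5141, 0.1726, 0.2064]
tcp_rot: [-3.142, 0.002, 0.157]
contact_force: [0.8, -0.8, -1.0]
opening: 0.0299
finger_force: 30.0
time_s: 16.47
ee_pos: [0.5148, 0.1726, 0.2204]
tcp_rot: [3.141, 0.001, 0.001]
contact_force: [-0.3, -0.5, -1.1]
opening: 0.0294
finger_force: 30.0
t 16.47 at [0.5148 0.1726 0.2204] yaw 0.0 op 0.0294 | shift [0.048 0.667 0.001] turn 0.001 | dist 0.334 F [-0.3 -0.5 -1.1]
```

```bash

python3 -m inch '[[[0.048,0.334,0],0],[[0.048,0.334,0],0],[[0.048,0.334,0],0],[[0.048,0.334,0],0],[[0.048,0.334,0],0]]' >/dev/null
python3 -m inch '[[[0,0.331,0],0],[[0,0.331,0],0],[[0,0.331,0],0],[[0,0.331,0],0],[[0,0.331,0],0]]' >/dev/null
python3 -m inch '[[[0,0,0],0],[[0,0,0],0],[[0,0,0.1],0],[[0,0,0.18],0],[[0,0,0.22],0]]' 
python3 -m inch '[[[0,0,0],0],[[0,0,0.04],0],[[0,0,0.07],0],[[0,0,0.082],0],[[0,0,0.082],0]]' 
python3 go.py 0.539 -0.16 0.064 0
```

```text
time_s: 17.72
ee_pos: [0.5374, -0.1567, 0.1072]
tcp_rot: [-3.14, 0.003, 0.004]
contact_force: [-0.9, 0.1, -1.1]
opening: 0.0295
finger_force: 30.0
time_s: 18.13
ee_pos: [0.5389, -0.1583, 0.0696]
tcp_rot: [-3.141, 0.001, 0.001]
contact_force: [-1.7, 0.9, -0.5]
opening: 0.0297
finger_force: 30.0
t 18.13 at [ 0.5389 -0.1583  0.0696] yaw 0.1 op 0.0297 | shift [0.    0.003 0.011] turn 0.001 | dist 0.006 F [-1.7  0.9 -0.5]
```

```bash

python3 -m inch '[[[0,0,0.008],0],[[0,0,0.008],0],[[0,0,0.008],0]]' >/dev/null
python3 -m inch '[[[0,0,0],0],[[0,0,0],0],[[0,0,0],0],[[0,0,0],0]]' -0.05
python3 -m inch '[[[0,0,-0.02],0],[[0,0,-0.08],0],[[0,0,-0.16],0],[[0,0,-0.24],0],[[0,0,-0.31],0]]'
python3 -m inch '[[[0,-0.3,0],0.5],[[0,-0.3,0],0.5],[[0,-0.3,0],0.5],[[0,-0.3,0],0.5],[[0,-0.3,0],0.5]]' 1
python3 tote.py
python3 - <<'E'
from h import *
print(env.read_state()["joint_pos"].round(2))
i=viewer.get_image("top"); cv2.imwrite("pics/b2.png",cv2.resize(i[200:310,320:530,::-1],None,fx=3.8,fy=3.8,interpolation=cv2.INTER_CUBIC))
E
```

```text
time_s: 18.72
ee_pos: [0.5392, -0.1599, 0.066]
tcp_rot: [3.141, -0.001, -0.001]
contact_force: [-0.7, -0.2, -0.2]
opening: 0.0403
finger_force: 0.0
time_s: 19.13
ee_pos: [0.5393, -0.1596, 0.2242]
tcp_rot: [3.141, -0.002, -0.0]
contact_force: [0.4, -0.0, 0.4]
opening: 0.0416
finger_force: 0.0
time_s: 19.55
ee_pos: [0.5388, -0.0003, 0.2223]
tcp_rot: [-3.137, 0.0, -0.518]
contact_force: [0.0, 1.1, -0.6]
opening: 0.0673
finger_force: 0.0
tote x 0.6244 0.4535 y -0.0934 -0.3153 mid [ 0.5389 -0.2044] size [0.171 0.222]
[ 0.44  0.11 -0.52  1.71  0.06  1.33 -2.18]
```

View pics/b2.png

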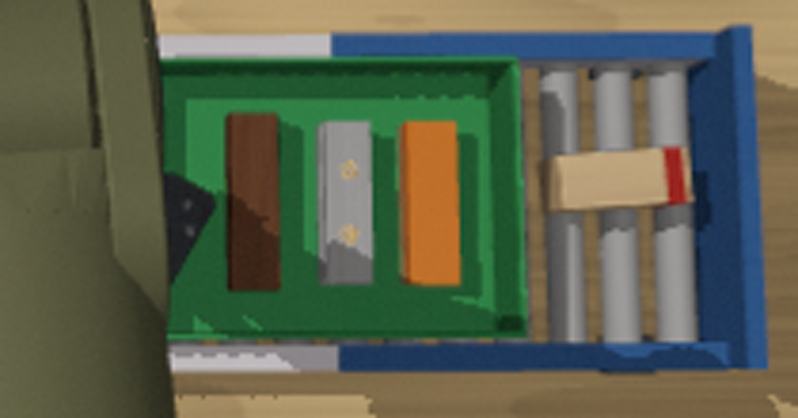

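Three items lie flat in the tote and the block is unmoved at crop pixel (620,180). Joint 7 is near its limit, so I check which way round is better.

```bash

python3 -m inch '[[[0,0,0],-0.5],[[0,0,0],-0.5],[[0,0,0],-0.5],[[0,0,0],-0.5],[[0,0,0],-0.5]]' >/dev/null
python3 -c "
from h import *;print(env.read_state()['joint_pos'].round(2))"
python3 -m inch '[[[0,0.38,0],0],[[0,0.38,0],0],[[0,0.38,0],0],[[0,0.38,0],0],[[0,0.38,0],0]]' >/dev/null
python3 -m inch '[[[0.02,0.38,0],0],[[0.02,0.38,0],0],[[0.02,0.38,0],0],[[0.02,0.38,0],0],[[0.02,0.38,0],0]]' 
python3 -c "
from h import *;print(env.read_state()['joint_pos'].round(2))"
python3 tote.py
```

```text
[ 0.48  0.12 -0.54  1.71  0.06  1.33 -1.65]
time_s: 20.9
ee_pos: [0.5458, -0.3976, 0.2202]
tcp_rot: [3.138, 0.002, -0.01]
contact_force: [-0.1, -0.8, -0.3]
opening: 0.0869
finger_force: 0.0
[ 0.81  0.39 -0.3   1.38  0.12  1.39 -1.07]
tote x 0.6244 0.4535 y -0.0705 -0.3153 mid [ 0.5389 -0.1929] size [0.171 0.245]
```

```bash

python3 -m inch '[[[0,0,0],-0.52],[[0,0,0],-0.52],[[0,0,0],-0.52],[[0,0,0],-0.52],[[0,0,0],-0.52]]' 0.4 >/dev/null
python3 -m inch '[[[0,0,0],-0.52],[[0,0,0],-0.52],[[0,0,0],-0.52],[[0,0,0],-0.52],[[0,0,0],-0.52]]' >/dev/null
python3 -m inch '[[[0,0,0],-0.5],[[0,0,0],-0.5],[[0,0,0],-0.5],[[0,0,0],-0.5],[[0,0,0],-0.5]]' 
python3 go.py 0.5513 -0.3816 0.075 93.8
```

```text
time_s: 22.2
ee_pos: [0.548, -0.3908, 0.2207]
tcp_rot: [-3.141, 0.0, 1.613]
contact_force: [0.1, -1.0, -0.5]
opening: 0.0611
finger_force: 0.0
t 22.2 at [ 0.548  -0.3908  0.2207] yaw 92.4 op 0.0611 | shift [0.018 0.008 0.291] turn -0.023 | dist 0.146 F [ 0.1 -1.  -0.5]
```

```bash

python3 -m inch '[[[0.018,0.008,0],-0.023],[[0.018,0.008,0.08],-0.023],[[0.018,0.008,0.16],-0.023],[[0.018,0.008,0.24],-0.023],[[0.018,0.008,0.28],-0.023]]' >/dev/null
python3 -m inch '[[[0,0,0],0],[[0,0,0.01],0],[[0,0,0.01],0]]' 
python3 -m inch '[[[0,0,0],0],[[0,0,0],0],[[0,0,0],0],[[0,0,0],0],[[0,0,0],0]]' -1 30
python3 -m inch '[[[0,0,0],0],[[0,0,-0.03],0],[[0,0,-0.1],0],[[0,0,-0.18],0],[[0,0,-0.26],0]]'
python3 go.py 0.539 -0.119 0.22 0
```

```text
time_s: 22.87
ee_pos: [0.5535, -0.3807, 0.077]
tcp_rot: [3.14, 0.001, 1.635]
contact_force: [0.7, 0.4, 0.1]
opening: 0.0607
finger_force: 0.0
time_s: 23.28
ee_pos: [0.5527, -0.3809, 0.0765]
tcp_rot: [3.141, 0.001, 1.636]
contact_force: [0.5, 0.3, 0.2]
opening: 0.0353
finger_force: 0.0
time_s: 23.7
ee_pos: [0.5517, -0.38, 0.2072]
tcp_rot: [-3.14, -0.001, 1.636]
contact_force: [1.7, -0.3, -1.1]
opening: 0.0335
finger_force: 30.0
t 23.7 at [ 0.5517 -0.38    0.2072] yaw 93.8 op 0.0335 | shift [ 0.523  0.009 -0.025] turn 1.563 | dist 0.262 F [ 1.7 -0.3 -1.1]
```

```bash

python3 -m inch '[[[0,0,-0.025],0.52],[[0,0,-0.025],0.52],[[0,0,-0.025],0.52],[[0,0,-0.025],0.52],[[0,0,-0.025],0.52]]' >/dev/null
python3 -m inch '[[[0,0,0],0.52],[[0,0,0],0.52],[[0,0,0],0.52],[[0,0,0],0.52],[[0,0,0],0.52]]' >/dev/null
python3 -m inch '[[[0,0,0],0.52],[[0,0,0],0.52],[[0,0,0],0.52],[[0,0,0],0.52],[[0,0,0],0.52]]' 
python3 tote.py
python3 go.py 0.539 -0.119 0.22 0
```

```text
time_s: 24.95
ee_pos: [0.5524, -0.3803, 0.219]
tcp_rot: [-3.141, -0.0, -0.003]
contact_force: [-0.4, -0.5, -1.0]
opening: 0.0337
finger_force: 30.0
tote x 0.6244 0.4534 y -0.082 -0.3266 mid [ 0.5389 -0.2043] size [0.171 0.245]
t 25.0 at [ 0.5524 -0.3803  0.2189] yaw -0.1 op 0.0337 | shift [-0.028 -0.522 -0.002] turn -0.002 | dist 0.262 F [-0.6  0.3 -1.8]
```

```bash

python3 -m inch '[[[0,0,0],0],[[0,0,0],0],[[0,0,0],0],[[0,0,0],0],[[0,0,0],0]]' >/dev/null
python3 tote.py
python3 -m inch '[[[0,0,0],0],[[0,0,0],0],[[0,0,0],0],[[0,0,0],0],[[0,0,0],0]]' >/dev/null
python3 tote.py
python3 - <<'E'
from h import *
i=viewer.get_image("top"); cv2.imwrite("pics/b3.png",cv2.resize(i[200:310,320:530,::-1],None,fx=3.8,fy=3.8,interpolation=cv2.INTER_CUBIC))
E
```

```text
tote x 0.6244 0.4534 y -0.082 -0.3266 mid [ 0.5389 -0.2043] size [0.171 0.245]
tote x 0.6244 0.4534 y -0.082 -0.3266 mid [ 0.5389 -0.2043] size [0.171 0.245]
```

View pics/b3.png

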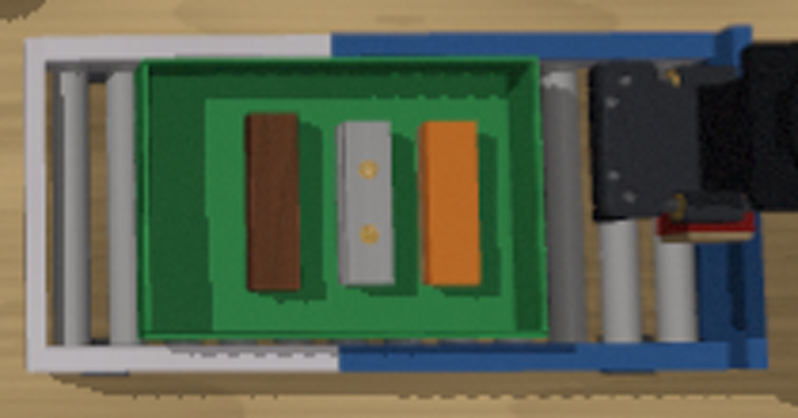

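The tote was knocked about 11.5 mm towards the bay and has settled with its items in place (offcut now at crop (272,200)). The block goes at y = -0.131.

```bash

python3 -m inch '[[[-0.02,-0.3,0],0],[[-0.02,-0.3,0],0],[[-0.02,-0.3,0],0],[[-0.02,-0.3,0],0],[[-0.02,-0.3,0],0]]' >/dev/null
python3 -m inch '[[[0,-0.198,0],0],[[0,-0.198,0],0],[[0,-0.198,0],0],[[0,-0.198,0],0],[[0,-0.198,0],0]]'
python3 -m inch '[[[0,0,0],0],[[0,0,0.06],0],[[0,0,0.12],0],[[0,0,0.17],0],[[0,0,0.18],0]]'
python3 go.py 0.545 -0.131 0.084 0
```

```text
time_s: 26.82
ee_pos: [0.5422, -0.1306, 0.2187]
tcp_rot: [3.141, -0.001, 0.005]
contact_force: [-0.2, -0.5, -1.3]
opening: 0.034
finger_force: 30.0
time_s: 27.23
ee_pos: [0.5384, -0.1333, 0.1234]
tcp_rot: [-3.14, 0.008, -0.001]
contact_force: [-2.1, 0.5, -1.3]
opening: 0.034
finger_force: 30.0
t 27.23 at [ 0.5384 -0.1333  0.1234] yaw -0.0 op 0.034 | shift [ 0.014 -0.004  0.079] turn -0.001 | dist 0.04 F [-2.1  0.5 -1.3]
```

```bash

python3 -m inch '[[[0,0,0.02],0],[[0,-0.002,0.05],0],[[0,-0.002,0.07],0],[[0,-0.002,0.072],0],[[0,-0.002,0.072],0]]'
python3 -m inch '[[[0,0,0.004],0],[[0,0,0.004],0]]'
python3 -m inch '[[[0,0,0],0],[[0,0,0],0],[[0,0,0],0],[[0,0,0],0]]' 0
python3 -m inch '[[[0,0,-0.02],0],[[0,0,-0.08],0],[[0,0,-0.16],0],[[0,0,-0.24],0],[[0,0,-0.28],0]]'
python3 go.py 0.539 0.03 0.22 0
```

```text
time_s: 27.65
ee_pos: [0.542, -0.1311, 0.0925]
tcp_rot: [3.141, -0.0, 0.002]
contact_force: [0.3, -0.3, -0.7]
opening: 0.0338
finger_force: 30.0
time_s: 27.82
ee_pos: [0.5425, -0.1309, 0.0911]
tcp_rot: [3.141, -0.001, 0.002]
contact_force: [-0.4, 0.5, -0.4]
opening: 0.0338
finger_force: 30.0
time_s: 28.15
ee_pos: [0.5422, -0.1307, 0.0907]
tcp_rot: [3.141, -0.001, 0.002]
contact_force: [-0.3, -0.5, 0.5]
opening: 0.0428
finger_force: 0.0
time_s: 28.57
ee_pos: [0.5439, -0.1307, 0.2364]
tcp_rot: [3.139, -0.007, 0.003]
contact_force: [0.7, -0.4, -0.2]
opening: 0.0435
finger_force: 0.0
t 28.57 at [ 0.5439 -0.1307  0.2364] yaw 0.2 op 0.0435 | shift [-0.009 -0.321  0.032] turn 0.003 | dist 0.162 F [ 0.7 -0.4 -0.2]
```

```bash

python3 -m inch '[[[-0.01,-0.42,0.02],0],[[-0.01,-0.42,0.02],0],[[-0.01,-0.42,0.02],0],[[-0.01,-0.42,0.02],0],[[-0.01,-0.42,0.02],0]]' -1 >/dev/null
python3 -m inch '[[[0,-0.2,0],0],[[0,-0.2,0],0],[[0,-0.2,0],0],[[0,-0.2,0],0],[[0,0.0,0],0]]'
python3 tote.py
python3 - <<'E'
from h import *
i=viewer.get_image("top"); cv2.imwrite("pics/b4.png",cv2.resize(i[200:310,320:530,::-1],None,fx=3.8,fy=3.8,interpolation=cv2.INTER_CUBIC))
E
```

```text
time_s: 29.4
ee_pos: [0.5345, 0.147, 0.2215]
tcp_rot: [-3.135, -0.001, 0.02]
contact_force: [0.1, 0.2, 0.3]
opening: 0.0005
finger_force: 0.0
tote x 0.6244 0.4557 y -0.082 -0.3267 mid [ 0.54   -0.2043] size [0.169 0.245]
```

View pics/b4.png

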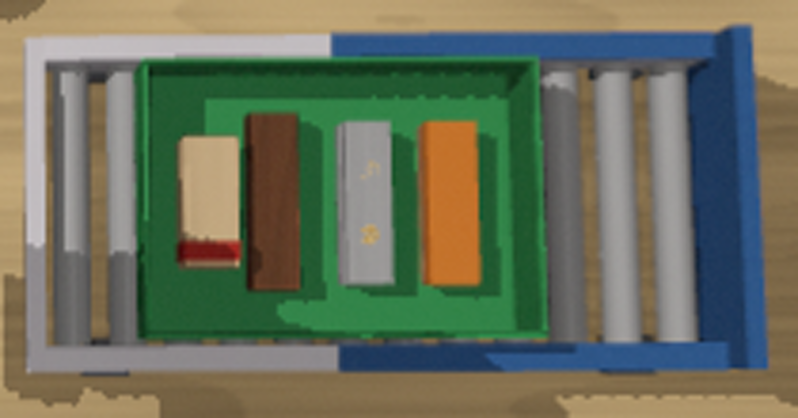

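All four are flat inside the tote, with the block at crop (208,200). Now the push.

```bash

python3 -m inch '[[[0,0.3,0],0],[[0,0.3,0],0],[[0,0.3,0],0],[[0,0.3,0],0],[[0,0.3,0],0]]' -1 20 >/dev/null
python3 -m inch '[[[0,0,0],0],[[0,0,0],0]]' >/dev/null
python3 go.py 0.539 -0.058 0.079 0
```

```text
t 30.08 at [ 0.5366 -0.0141  0.2208] yaw 0.1 op 0.0001 | shift [0.005 0.088 0.284] turn 0.002 | dist 0.148 F [-0.5  0.5 -0.9]
```

```bash

python3 -m inch '[[[0.005,0.088,0],0],[[0.005,0.088,0.06],0],[[0.005,0.088,0.14],0],[[0.005,0.088,0.22],0],[[0.005,0.088,0.27],0]]' >/dev/null
python3 -m inch '[[[0,0,0],0],[[0,0,0.014],0],[[0,0,0.014],0],[[0,0,0.014],0]]'
python3 -m inch '[[[0,0.01,0],0],[[0,0.02,0],0],[[0,0.03,0],0],[[0,0.04,0],0],[[0,0.05,0],0]]'
python3 -m inch '[[[0,0.012,0],0],[[0,0.024,0],0],[[0,0.036,0],0],[[0,0.048,0],0],[[0,0.06,0],0]]'
python3 -m inch '[[[0,0.012,0],0],[[0,0.024,0],0],[[0,0.036,0],0],[[0,0.048,0],0],[[0,0.06,0],0]]'
```

```text
time_s: 30.83
ee_pos: [0.5408, -0.0577, 0.0803]
tcp_rot: [3.141, -0.003, 0.003]
contact_force: [-0.9, 0.1, 0.7]
opening: 0.0002
finger_force: 0.0
time_s: 31.25
ee_pos: [0.5398, -0.0825, 0.0791]
tcp_rot: [-3.14, -0.001, 0.003]
contact_force: [-1.2, 5.1, 2.8]
opening: 0.0005
finger_force: 2.5
time_s: 31.67
ee_pos: [0.54, -0.1133, 0.079]
tcp_rot: [-3.141, -0.001, 0.003]
contact_force: [-0.5, 5.1, 5.1]
opening: 0.0008
finger_force: 2.7
time_s: 32.08
ee_pos: [0.5401, -0.1431, 0.079]
tcp_rot: [-3.141, -0.001, 0.003]
contact_force: [-0.4, 4.8, 5.4]
opening: 0.0005
finger_force: 2.7
```

```bash

python3 -m inch '[[[0,0.012,0],0],[[0,0.024,0],0],[[0,0.036,0],0],[[0,0.048,0],0],[[0,0.06,0],0]]'
python3 -m inch '[[[0,0.006,0],0],[[0,0.012,0],0],[[0,0.018,0],0],[[0,0.024,0],0],[[0,0.024,0],0]]'
python3 -m inch '[[[0,0.004,0],0],[[0,0.008,0],0],[[0,0.01,0],0],[[0,0.01,0],0]]'
```

```text
time_s: 32.5
ee_pos: [0.5402, -0.1732, 0.079]
tcp_rot: [-3.141, -0.001, 0.003]
contact_force: [0.7, 4.7, 5.6]
opening: 0.0004
finger_force: 2.8
time_s: 32.92
ee_pos: [0.5395, -0.1863, 0.0782]
tcp_rot: [3.141, -0.0, 0.002]
contact_force: [1.9, 1.8, 1.3]
opening: 0.0006
finger_force: 1.1
time_s: 33.25
ee_pos: [0.5394, -0.1907, 0.0781]
tcp_rot: [3.141, 0.0, 0.002]
contact_force: [2.3, 2.2, 1.9]
opening: 0.0004
finger_force: 1.2
```

```bash
python3 tote.py
```

```text
tote x 0.6244 0.4556 y -0.1897 -0.4399 mid [ 0.54   -0.3148] size [0.169 0.25 ]
```

```bash

python3 -m inch '[[[0,0.004,0],0],[[0,0.008,0],0],[[0,0.012,0],0]]' | sed -n '2p;4p'
python3 -m inch '[[[0,0.003,0],0],[[0,0.006,0],0],[[0,0.006,0],0]]' | sed -n '2p;4p'
python3 -m inch '[[[0,0.003,0],0],[[0,0.006,0],0],[[0,0.006,0],0]]' | sed -n '2p;4p'
```

```text
ee_pos: [0.5394, -0.1961, 0.0781]
contact_force: [1.0, 2.8, 1.6]
ee_pos: [0.5394, -0.1994, 0.0782]
contact_force: [1.3, 3.5, 1.5]
ee_pos: [0.5394, -0.1994, 0.0781]
contact_force: [0.5, 8.8, 3.4]
```

```bash

python3 -m inch '[[[0,0.003,0],0],[[0,0.006,0],0],[[0,0.006,0],0]]' | sed -n '2p;4p'
python3 -m inch '[[[0,-0.01,0],0],[[0,-0.04,0],0],[[0,-0.08,0],0],[[0,-0.08,0],0]]' | sed -n '2p;4p'
python3 -m inch '[[[0,0,-0.06],0],[[0,0,-0.14],0],[[0,0,-0.22],0],[[0,0,-0.29],0],[[0,0,-0.29],0]]' >/dev/null
python3 -m inch '[[[0,-0.33,0],0],[[0,-0.33,0],0],[[0,-0.33,0],0],[[0,-0.33,0],0],[[0,-0.33,0],0]]' -0.2 >/dev/null
python3 -m inch '[[[-0.3,-0.3,0],0.05],[[-0.3,-0.3,0],0.05],[[-0.3,-0.3,0],0.05],[[-0.3,-0.3,0],0.05],[[-0.3,-0.3,0],0.05]]' >/dev/null
python3 tote.py
python3 go.py 0.390 0.2865 0.22 -3
python3 - <<'E'
from h import *
i=viewer.get_image("top"); cv2.imwrite("pics/b5.png",i[200:340,120:540,::-1])
E
```

```text
ee_pos: [0.5394, -0.1995, 0.0781]
contact_force: [-1.2, 13.5, 5.2]
ee_pos: [0.5391, -0.1614, 0.078]
contact_force: [-0.5, 1.6, 0.2]
tote x 0.6244 0.4556 y -0.1988 -0.4489 mid [ 0.54   -0.3239] size [0.169 0.25 ]
t 35.93 at [0.3846 0.1534 0.2229] yaw -2.4 op 0.0346 | shift [-0.    -0.266  0.006] turn 0.01 | dist 0.133 F [-4.5  4.8 -1. ]
```

View pics/b5.png

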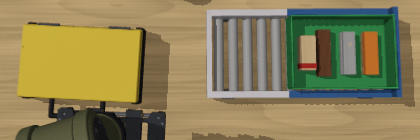

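Tote is against the stop with everything in it. Now to the handle.

```bash

python3 -m inch '[[[0.012,-0.266,0.006],0],[[0.012,-0.266,0.006],0],[[0.012,-0.266,0.006],0],[[0.012,-0.266,0.006],0],[[0.012,-0.266,0.006],0]]' -0.2 >/dev/null
python3 -m inch '[[[0,0,0],-0.5],[[0,0,0],-0.5],[[0,0,0],-0.5],[[0,0,0],-0.5],[[0,0,0],-0.5]]' >/dev/null
python3 -m inch '[[[0,0,0],-0.5],[[0,0,0],-0.5],[[0,0,0],-0.5],[[0,0,0],-0.5],[[0,0,0],-0.5]]' >/dev/null
python3 -m inch '[[[0,0,0],-0.49],[[0,0,0],-0.49],[[0,0,0],-0.49],[[0,0,0],-0.49],[[0,0,0],-0.49]]' >/dev/null
python3 -m inch '[[[0,0,0],0],[[0,0,0],0]]' >/dev/null
python3 go.py 0.3905 0.2865 0.058 87
python3 -c "
from h import *;print(env.read_state()['joint_pos'].round(2))"
```

```text
t 37.82 at [0.4043 0.2786 0.2202] yaw 86.2 op 0.0349 | shift [ 0.014 -0.029  0.324] turn -0.013 | dist 0.163 F [ 1.  -0.1  0.3]
[ 0.29  0.02 -0.95  1.81  0.02  1.32 -0.73]
```

```bash

python3 -m inch '[[[0.014,-0.029,0],-0.013],[[0.014,-0.029,0.05],-0.013],[[0.014,-0.029,0.1],-0.013],[[0.014,-0.029,0.15],-0.013],[[0.014,-0.029,0.15],-0.013]]' >/dev/null
python3 -m inch '[[[0,0,0],0],[[0,0,0],0]]' >/dev/null
python3 go.py 0.3905 0.2865 0.058 87
python3 - <<'E'
from h import *
i=viewer.get_image("scene"); crop(i,350,180,530,350,4,"pics/s2.png")
E
```

```text
t 38.4 at [0.3902 0.2879 0.1466] yaw 87.3 op 0.0348 | shift [-0.003  0.001  0.177] turn 0.005 | dist 0.089 F [ 0.2  0.6 -0.7]
```

View pics/s2.png

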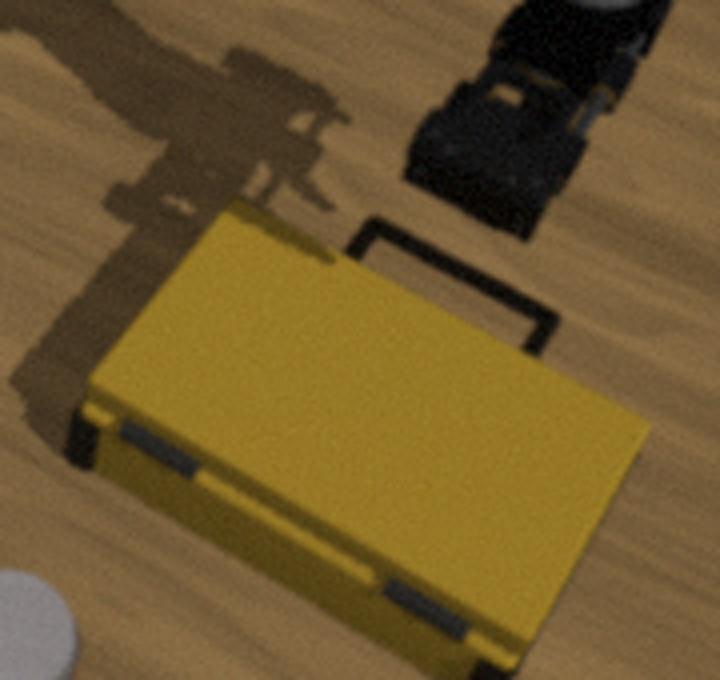

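The bar runs from crop (378,222) to (552,318), and the lid is clear and shut. I cross-check it with this camera.

```bash
python3 - <<'E'
from h import *
for U,V in[(378,222),(552,318)]: print(w("scene",(U+.5)/4-.5+350,(V+.5)/4-.5+180,.0765).round(4))
E
python3 -m inch '[[[-0.003,0.001,0.06],0],[[-0.003,0.001,0.12],0],[[-0.003,0.001,0.17],0],[[-0.003,0.001,0.177],0],[[-0.003,0.001,0.177],0]]'
python3 -m inch '[[[0,0,0],0],[[0,0,0],0],[[0,0,0],0],[[0,0,0],0],[[0,0,0],0]]' -1 40
python3 -m inch '[[[0,0,0],0],[[0,0,0],0],[[0,0,0],0]]'
```

```text
[0.3876 0.2266]
[0.3963 0.3452]
time_s: 38.87
ee_pos: [0.3902, 0.2855, 0.0569]
tcp_rot: [-3.14, 0.0, 1.524]
contact_force: [-0.1, 0.7, 0.2]
opening: 0.0345
finger_force: 0.0
time_s: 39.28
ee_pos: [0.3913, 0.2859, 0.0578]
tcp_rot: [3.139, -0.001, 1.524]
contact_force: [-0.4, -0.5, 3.4]
opening: 0.0107
finger_force: 40.0
time_s: 39.53
ee_pos: [0.3913, 0.2858, 0.0577]
tcp_rot: [3.14, -0.0, 1.524]
contact_force: [0.1, -2.2, 6.7]
opening: 0.0105
finger_force: 40.0
```

```bash
python3 - <<'E'
import numpy as np
p=np.radians(3.41);P=lambda t:np.array([-.42*np.cos(np.radians(t)+p),-.42*np.sin(np.radians(t)+p)])
for a in range(0,100,20): print(a,[(P(a+k)-P(a)).round(3).tolist() for k in(4,8,12,16,20)])
E
```

```text
0 [[0.003, -0.029], [0.008, -0.058], [0.014, -0.087], [0.023, -0.115], [0.034, -0.142]]
20 [[0.013, -0.026], [0.027, -0.052], [0.043, -0.076], [0.061, -0.1], [0.08, -0.122]]
40 [[0.021, -0.021], [0.043, -0.04], [0.067, -0.057], [0.091, -0.073], [0.117, -0.087]]
60 [[0.027, -0.012], [0.054, -0.023], [0.082, -0.031], [0.111, -0.037], [0.14, -0.042]]
80 [[0.029, -0.002], [0.059, -0.003], [0.088, -0.001], [0.117, 0.003], [0.146, 0.009]]
```

```bash

python3 -m inch '[[[0,0.003,-0.029],0],[[0,0.008,-0.058],0],[[0,0.014,-0.087],0],[[0,0.023,-0.115],0],[[0,0.034,-0.142],0]]'
python3 -m inch '[[[0,0.013,-0.026],0],[[0,0.027,-0.052],0],[[0,0.043,-0.076],0],[[0,0.061,-0.1],0],[[0,0.08,-0.122],0]]'
```

```text
time_s: 39.95
ee_pos: [0.4068, 0.2849, 0.1273]
tcp_rot: [-3.14, -0.001, 1.524]
contact_force: [2.0, 2.7, -9.5]
opening: 0.0108
finger_force: 40.0
time_s: 40.37
ee_pos: [0.4428, 0.283, 0.1873]
tcp_rot: [-3.132, 0.002, 1.526]
contact_force: [-9.8, 1.0, -3.8]
opening: 0.0106
finger_force: 40.0
```

Forces are small, so I continue.

```bash

python3 -m inch '[[[0,0.021,-0.021],0],[[0,0.043,-0.04],0],[[0,0.067,-0.057],0],[[0,0.091,-0.073],0],[[0,0.117,-0.087],0]]'
python3 -m inch '[[[0,0.027,-0.012],0],[[0,0.054,-0.023],0],[[0,0.082,-0.031],0],[[0,0.111,-0.037],0],[[0,0.14,-0.042],0]]'
python3 -m inch '[[[0,0.029,-0.002],0],[[0,0.059,-0.003],0],[[0,0.088,-0.001],0],[[0,0.117,0.003],0],[[0,0.146,0.009],0]]'
python3 -m inch '[[[0,0,0],0],[[0,0,0],0],[[0,0,0],0]]'
```

```text
time_s: 40.78
ee_pos: [0.4981, 0.2804, 0.2332]
tcp_rot: [-3.127, 0.006, 1.528]
contact_force: [-18.6, -6.5, 17.3]
opening: 0.0106
finger_force: 40.0
time_s: 41.2
ee_pos: [0.5736, 0.2765, 0.2562]
tcp_rot: [-3.138, 0.003, 1.525]
contact_force: [-8.9, -4.7, 14.5]
opening: 0.0107
finger_force: 40.0
time_s: 41.62
ee_pos: [0.6482, 0.2726, 0.2506]
tcp_rot: [-3.14, 0.002, 1.523]
contact_force: [-4.0, -3.8, 7.8]
opening: 0.0106
finger_force: 40.0
time_s: 41.87
ee_pos: [0.6508, 0.2725, 0.2497]
tcp_rot: [3.137, -0.0, 1.522]
contact_force: [5.6, -1.0, 4.5]
opening: 0.0107
finger_force: 40.0
```

```bash

python3 -m inch '[[[0,0,0],0],[[0,0,0],0],[[0,0,0],0],[[0,0,0],0],[[0,0,0],0]]' -0.25
python3 -m inch '[[[0,0,0],0],[[0,0,-0.04],0],[[0,0,-0.1],0],[[0,0,-0.16],0],[[0,0,-0.2],0]]'
python3 -m inch '[[[-0.35,-0.1,0],0],[[-0.35,-0.1,0],0],[[-0.35,-0.1,0],0],[[-0.35,-0.1,0],0],[[-0.35,-0.1,0],0]]' >/dev/null
python3 -m inch '[[[-0.05,-0.37,0],0],[[-0.05,-0.37,0],0],[[-0.05,-0.37,0],0],[[-0.05,-0.37,0],0],[[-0.05,-0.37,0],0]]'
python3 tote.py
python3 - <<'E'
from h import *
i=viewer.get_image("scene"); cv2.imwrite("pics/s3.png",cv2.resize(i[100:380,300:540,::-1],None,fx=2,fy=2,interpolation=cv2.INTER_CUBIC))
i=viewer.get_image("top"); cv2.imwrite("pics/t3.png",cv2.resize(i[170:350,120:540,::-1],None,fx=1.9,fy=1.9,interpolation=cv2.INTER_CUBIC))
E
```

```text
time_s: 42.28
ee_pos: [0.6477, 0.2738, 0.2481]
tcp_rot: [-3.14, 0.0, 1.525]
contact_force: [0.6, -0.1, -0.1]
opening: 0.0306
finger_force: 0.0
time_s: 42.7
ee_pos: [0.6486, 0.2739, 0.3517]
tcp_rot: [3.14, -0.001, 1.524]
contact_force: [-0.3, -0.0, 1.0]
opening: 0.0326
finger_force: 0.0
time_s: 43.53
ee_pos: [0.4008, 0.0851, 0.3489]
tcp_rot: [3.141, 0.003, 1.523]
contact_force: [1.3, -0.3, -0.0]
opening: 0.0323
finger_force: 0.0
tote x 0.6244 0.4556 y -0.1988 -0.4489 mid [ 0.54   -0.3239] size [0.169 0.25 ]
```

View pics/s3.png

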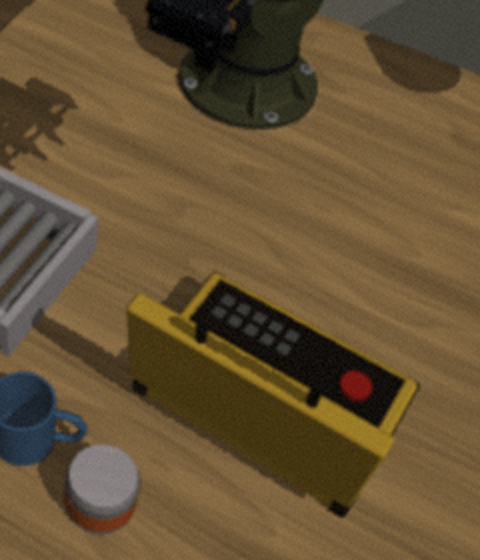

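View pics/t3.png

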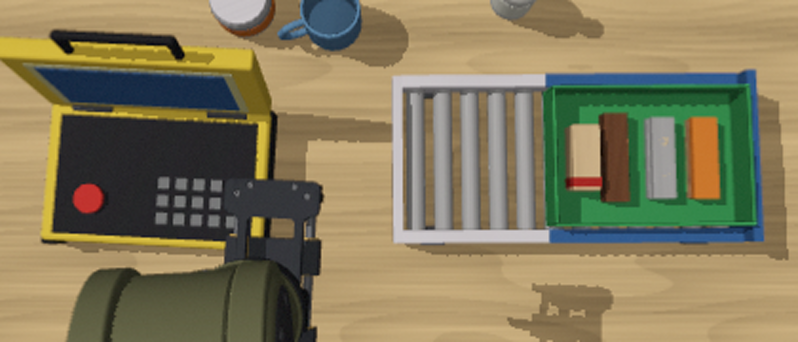

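The lid stands just past upright (bar at about crop (119,42)), and the tote is flush with the stop. I check the angle against the bar pixel.

```bash
python3 - <<'E'
from h import *
p=np.radians(3.41);u=np.array([np.cos(-.0506),np.sin(-.0506)]);h=np.array([.390,.2865])+.2096*u
print("obs",120+119.5/1.9-.5,170+42.5/1.9-.5)
for t in (95,98,100,102,105):
    a=np.radians(t)+p; q=h-.21*np.cos(a)*u; print(t,px("top",[*q,.06+.21*np.sin(a)]).round(1))
E
```

```text
obs 182.39473684210526 191.8684210526316
95 [177.6 199.2]
98 [178.4 194. ]
100 [178.9 190.5]
102 [179.5 187.2]
105 [180.5 182.3]
```

```bash
python3 -c "
from station import ticket;print(ticket.job_done())"
```

```text
the job is handed in; nothing more can be done
None
```

The job is done and handed in at about 44 s: the sander, clamp, offcut and block are in the tote, the tote is against the blue end stop, and the lid is at about 99–100°; glue, mug and tin were not touched.

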